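Hold the photometer's spring-return filter selector at its third stop

ROBOT

A 6-joint arm with a two-finger parallel gripper is mounted at the origin on the work surface. World frame = base frame: x ahead of the robot, y to its left, z up, the work surface at z = 0. Lengths are in m, angles in degrees, forces in N, time in s.
With the tool pointing down it reaches from about 0.325 to 0.875 m from the base axis. Payload 4.4 kg.
Tool frame: the origin (TCP) lies on the centre line of the jaws, within the pads' length; the fingertips stand 25 mm ahead of it and the grasp point (between the pads) lies 6 mm ahead of it; z points along the fingers, y is the line along which they close (so a half turn about z gives the same grasp; the last joint's range is limited). The gripper opens to 85 mm and grips with 20 to 120 N. Pads are 22 mm wide; open, the fingers measure 114 mm over their backs; the gripper's body (76 mm by 85 mm) begins 54 mm behind the grasp point. The pads swing forward as they close: fully open they stand 13 mm farther back than shut.
Start: joints at [63.054, 11.837, 88.321, -0, 79.842, -8.623], TCP at [0.181, 0.546, 0.256] pointing down, gripper open.
Joint ranges: [-156.59, 156.59], [-49.26, 127.26], [12.9, 141.05], [-63.56, 243.56], [4.71, 150.69], [-161.64, 161.64]. Speed limits (degrees/s): [159.86, 159.86, 180, 180, 180, 180].

INTERFACE

Orientations are given as [roll, pitch, yaw] about the fixed x, y, z axes, in that order (R = Rz(yaw) Ry(pitch) Rx(roll)).
In Python, from plant import ctrl, jaws, inverse_kinematics, eyes, order, telemetry gives the robot as it stands. The module is installed in compiled form; this text tells all that it offers. Calls block until the motion is done:
- ctrl.move_to(position, orientation): joint-space move of the TCP to a pose.
- ctrl.line_to(position, orientation=None, feed=0.15, contact_N=None): straight line of the TCP; orientation=None keeps the orientation; feed is the mean speed in m/s. With contact_N (N) it stops when the force on the tool has changed by that much, and returns True; else False.
- ctrl.move_j(angles): joint-space move.
- jaws.set_gripper(opening): finger opening in m; the grip force is fixed at half the most; returns when the fingers have stopped.
- ctrl.hold(seconds).
- inverse_kinematics(position, orientation): joint angles nearest the present ones, or None.
- eyes.camera(name): name is "side" or "top" or "wrist"; returns the picture (384x512x3 uint8, red, green, blue); there is no depth.
- eyes.get_calibration(name): a dict with "intrinsics" (3x3 intrinsics, pixels), "distortion" ([k1, k2, p1, p2, k3] as OpenCV has them; the pictures are not rectified), "R" (3x3) and "t" (3): a world point X has camera coordinates R X + t. Camera axes: x right, y down, z forward; pixel columns grow to the right and rows downward; lengths in m; the calibration is good to about 2 mm. A picture is of the moment at which its call begins: read the wrist's pose just before it. get_calibration takes no time and is no camera call; for the wrist camera it gives the pose at the moment of the call.
A pose or a line that the arm cannot do raises ctrl.MotionError and nothing moves.
- order.finish_job(): hands the job in; it is judged then, once.
Trained networks look in the newest picture that a camera, given by its name, has taken for a name from the list of things; names that differ only in an ending like _2 or _b are one class to them, and where a whole thing is asked for, a point or a joint stands for the part that bears it (a point fixed in the world has none). Each returns a list of dicts, best first, with "conf" (0 to 1); they miss things now and then, are a little off and sometimes report something else, mostly with a low value. They report only what shows in the picture. A call takes as long as a camera call.
- eyes.outline_of(camera, thing): "mask" (384x512 bool, what is visible of it) and "location" ([column, row] in pixels, amid what is visible of it).
Readings, each from a call of its own:
- telemetry.read_time(): time.
- telemetry.read_joints(): joint angles.
- telemetry.read_qd(): joint speeds.
- telemetry.read_effort(): joint torques, N m.
- telemetry.read_tcp_pos(): TCP position.
- telemetry.read_orientation(): TCP orientation.
- telemetry.read_wrist_force(): force on the tool from outside, world axes, zero at the start.
- telemetry.read_torque(): the same for the moment, N m.
- telemetry.read_gripper_width(): finger opening in m.
- telemetry.read_finger_force(): force on a finger pad.
Only numpy, scipy, OpenCV 4.12 (cv2) and the standard library are available. Lean on these libraries where they do the work, as an engineer would, in place of code of your own. Each camera call takes 0.05 s, during which the arm holds its last target. There are 200 camera calls.

TASK

Lift the bench photometer's hinged cover open until it rests on its stop by itself, then grip the selector knob in the bay below it and turn it clockwise from rest, three clicks, to its third stop without running on past it. The knob is sprung and runs back if let go, so finish while still gripping it there; leave the cover open and the glassware and jar around the instrument where they are.

Things in the scene. Friction and masses are not known exactly. Their poses are not given: they have to be found in the camera images.
- photometer: Instrument fixed to the bench: white shell on black base, 280 x 200 mm, 105 mm high. Origin on the bench under the middle of its control bay; x points away from the robot (at yaw 0) to the display deck, y left, z up. Bay: square well under the cover, 184 x 184 mm inside, centred on the origin, floor 50 mm and rim 105 mm up, walls 8 mm; the deck (x 96 to 180 mm) is level with the rim.
- cover (a joint): Opening angle of the cover (rad): 0 closed, 1.85 resting on its stop, leaning outwards past upright. Light hinge: let go before upright (about 1.5 rad) it falls shut, let go beyond it falls on to its stop.
- cover_bar (a point): Middle of the cover's pull: round steel bar 10 mm thick, 90 mm long, parallel to the hinge, on two end posts, its axis 40 mm clear of the cover's top face, 15 mm in from the free edge, 185 mm from the hinge. It turns easily within a light pinch. The cover is a white plate 200 x 200 x 6 mm, about 200 g. Axes (swing with the cover): x along the bar, z square to the cover's top face.
- cover_hinge (a point): Middle of the cover's hinge line, on the photometer's left (+y) rim, 105.5 mm above the bench; the line runs along the photometer's x. The cover swings up and over to the left (a turn about the photometer's -x).
- selector (a joint): Angle of the selector knob (rad), growing clockwise seen from above: 0 at rest against its end, a click stop every 24 degrees (0.419 rad) to 2.094, the third at 1.257. A spring pulls it back to 0 from everywhere (0.06 to 0.10 N m), with a click ripple of about 0.055 N m either way on top (none exactly at a stop).
- selector_grip (a point): On the knob's upright axis, at grip height: 84 mm above the bench. The knob is a black bar handle 42 mm long, 14 mm thick, 32 mm high (top at 94 mm) on a 44 mm round skirt (top at 64 mm) and a 72 mm round dial plate, within 25 mm of the bay's middle. Axes: x along the bar (turns with the knob; the white pointer line lies on the -x half), z up.
- beaker: Bystander: glass beaker, 66 mm wide, 85 mm high; origin under its centre.
- reagent: Bystander: amber bottle, 60 mm wide, about 120 mm high; origin under its centre.
- jar: Bystander: white jar with a black cap, 52 mm wide, about 60 mm high; origin under its centre.

How it is judged (in metres and radians):
On the way, in this order (a step that is already met when the one before it is completed fails the run):
1. the cover rests open on its stop, untouched by the fingers, with the selector still at rest (value of joint cover above 1.75 rad and contact force between the fingers and cover below 0.3 N and value of joint selector below 0.2 rad), for 0.2 s.
2. the selector is gripped and turned to its first stop (value of joint selector above 0.35 rad and contact force between the fingers and selector above 2 N).
At the end, for the whole second after the job is handed in: The selector is held still by the fingers (over 2 N of contact) within 0.15 rad of its third stop (1.257 rad), and the cover rests open on its stop (over 1.75 rad), untouched (value of joint selector between 1.107 and 1.407 rad and velocity of joint selector between -0.1 and 0.1 rad/s and contact force between the fingers and selector above 2 N and value of joint cover above 1.75 rad and contact force between each of the arm, the fingers and cover below 0.3 N); the arm keeps its last pose, push and grip.
It fails at once if the selector runs past its third stop, more than half-way to the fourth (value of joint selector above 1.466 rad).
It fails at once if a bystander is moved over 30 mm (distance of any of beaker, reagent, jar from where it was at the start of the episode above 0.03 m).
It also fails if it takes over 53 s, if anything falls off the work surface, if the arm or the gripper's body presses on something with over 40 N, if the wrist force passes 120 N, or if a joint passes its speed limit or range.

## Working session

There is one attempt and no reset: what is moved stays moved. The work goes in short steps, each a Python script; the robot and the scene stay as the last script left them, time stands still between calls to the robot, and variables do not carry over. Pictures are saved under pics/ and viewed, at most 10 in all, crops included, and the job is handed in when it is done.

```bash
mkdir -p pics; ls; cat > h.py <<'E'
import numpy as np, cv2
from plant import ctrl, jaws, inverse_kinematics, eyes, order, telemetry
def cal(n):
    c=eyes.get_calibration(n); return [np.array(c[k],float) for k in("intrinsics","distortion","R","t")]
def ray(c,uv):
    K,d,R,t=c; p=cv2.undistortPoints(np.array([[uv]],float),K,d)[0,0]
    return -R.T@t, R.T@np.array([p[0],p[1],1])
def onz(c,uv,z):
    o,v=ray(c,uv); return o+v*(z-o[2])/v[2]
def proj(c,X):
    K,d,R,t=c; return cv2.projectPoints(np.array(X,float).reshape(-1,1,3),cv2.Rodrigues(R)[0],t,K,d)[0][:,0]
def save(im,n): cv2.imwrite('pics/'+n,im[:,:,::-1])
E
python3 - <<'E'
from h import *
ims=[]
for n in("top","side"):
    c=cal(n); im=eyes.camera(n); ims.append(im); save(im,n+'0.png')
    print(n,-c[2].T@c[3], c[2][2])
    for t in("photometer","cover_bar","cover","beaker","reagent","jar","selector"):
        for r in eyes.outline_of(n,t)[:2]:
            m=r["mask"]; ys,xs=np.nonzero(m)
            print(t,round(r["conf"],2),r["location"],m.sum(),xs.min(),xs.max(),ys.min(),ys.max(),onz(c,r["location"],0.1).round(3), cv2.minAreaRect(np.c_[xs,ys].astype(np.float32)))
E
```

```text
pics
top [0.42233228 0.01076604 1.42488619] [ 0.09714092  0.00963305 -0.99522402]
photometer 0.58 [242.0, 185.8] 6954 199 289 132 241 [0.567 0.074 0.1  ] ((241.9453582763672, 186.60955810546875), (99.08656311035156, 74.6258544921875), 75.3236083984375)
cover_bar 0.92 [244.9, 200.0] 4902 206 288 159 241 [0.526 0.066 0.1  ] ((247.19515991210938, 199.35792541503906), (70.90546417236328, 71.69331359863281), 76.32869720458984)
cover 0.89 [246.3, 198.3] 4892 205 288 158 241 [0.531 0.062 0.1  ] ((247.3235626220703, 199.29412841796875), (70.57786560058594, 70.82038879394531), 75.96376037597656)
beaker 0.59 [410.1, 240.3] 499 399 426 231 253 [ 0.411 -0.411  0.1  ] ((412.5, 242.0), (22.0, 27.0), 90.0)
beaker 0.59 [387.0, 152.4] 455 377 402 141 163 [ 0.667 -0.348  0.1  ] ((389.6153564453125, 151.923095703125), (20.523906707763672, 26.07090950012207), 56.3099365234375)
reagent 0.66 [387.3, 154.3] 400 378 401 142 163 [ 0.662 -0.349  0.1  ] ((389.1153259277344, 152.42308044433594), (19.137157440185547, 24.684158325195312), 56.3099365234375)
jar 0.73 [103.8, 235.3] 301 95 116 227 243 [0.421 0.476 0
[... 493 characters left out ...]
4, 187.6] 2113 221 298 164 206 [0.531 0.052 0.1  ] ((259.7319641113281, 184.7760009765625), (36.134864807128906, 72.71693420410156), 79.69515228271484)
cover 0.61 [260.0, 184.2] 2068 221 297 165 206 [0.538 0.073 0.1  ] ((259.23077392578125, 184.6538543701172), (36.2814826965332, 71.58238983154297), 78.69007110595703)
beaker 0.63 [226.5, 323.1] 1075 211 239 301 345 [ 0.412 -0.465  0.1  ] ((225.0, 323.0), (44.0, 28.0), 90.0)
reagent 0.69 [338.2, 295.5] 987 323 351 271 316 [ 0.664 -0.414  0.1  ] ((337.8235168457031, 293.20587158203125), (26.92145538330078, 46.081764221191406), 14.03624439239502)
jar 0.71 [222.4, 146.4] 158 218 228 140 155 [0.42  0.365 0.1  ] ((223.0, 147.5), (15.0, 10.0), 90.0)
```

```bash
python3 - <<'E'
import cv2,numpy as np
a=cv2.imread('pics/top0.png')[120:255,180:315]; b=cv2.imread('pics/side0.png')[140:255,205:340]
a=cv2.resize(a,(540,540),interpolation=2)[:, :400]; b=cv2.resize(b,(400,341),interpolation=2); b=np.vstack([b,np.zeros((199,400,3),np.uint8)])
cv2.imwrite('pics/v1.png',np.hstack([a,b]))
E
```

```text
(no output)
```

View pics/v1.png

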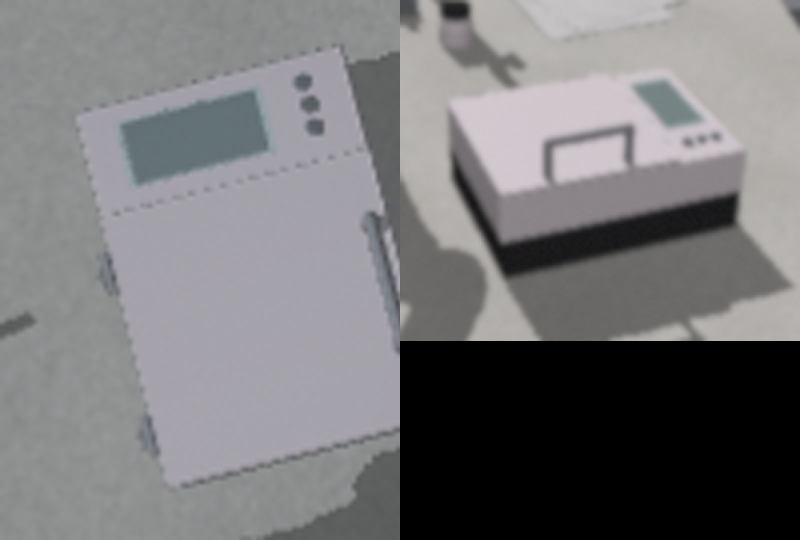

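```bash
cat >> h.py <<'E'
def loc2w(p,X):
    c,s=np.cos(p[2]),np.sin(p[2]); X=np.atleast_2d(X); return np.c_[p[0]+c*X[:,0]-s*X[:,1],p[1]+s*X[:,0]+c*X[:,1],X[:,2]]
E
python3 - <<'E'
from h import *
from scipy.optimize import minimize
box=[(x,y,z) for x in(-.1,.18) for y in(-.1,.1) for z in(0,.105)]+[(x,y,.1115) for x in(-.1,.096) for y in(-.1,.1)]
M=[]
for n in("top","side"):
    eyes.camera(n); rs=eyes.outline_of(n,"photometer"); M.append((cal(n),rs[0]["mask"]))
def cost(p,full=False):
    o=[]
    for c,m in M:
        uv=proj(c,loc2w(p,box)); im=np.zeros((384*1,512*1),np.uint8)
        h=cv2.convexHull(uv.astype(np.float32))
        big=np.zeros((1536,2048),np.uint8); cv2.fillConvexPoly(big,np.round((h*4+1.5)*16).astype(int),255,shift=4)
        a=cv2.resize(big,(512,384),interpolation=cv2.INTER_AREA)/255
        o.append(np.abs(a-m).sum()/m.sum())
    return o if full else sum(o)
best=min((minimize(cost,[.53,.065,y0],method='Nelder-Mead',options=dict(initial_simplex=[[.53,.065,y0],[.545,.065,y0],[.53,.08,y0],[.53,.065,y0+.1]],xatol=1e-4,fatol=1e-5)) for y0 in(.24,-.24)),key=lambda r:r.fun)
p=best.x; print(p,np.degrees(p[2]),cost(p,True)); np.save('p.npy',p)
for n,(c,m) in zip(("top","side"),M):
    r=eyes.outline_of(n,"photometer")
    im=cv2.imread(f'pics/{n}0.png'); print(proj(c,loc2w(p,[[-.045,-.085,.1515],[.045,-.085,.1515]])))
b=loc2w(p,[0,-.085,.1515])[0]; print(b)
for yw in (0,90,180,-90):
    print(yw,inverse_kinematics(b+[0,0,.12],[180,0,np.degrees(p[2])+yw]))
E
```

```text
Traceback (most recent call last):
IndexError: list index out of range
```

```bash
cat > fit.py <<'E'
from h import *
from scipy.optimize import minimize
box=[(x,y,z) for x in(-.1,.18) for y in(-.1,.1) for z in(0,.105)]+[(x,y,.1115) for x in(-.1,.096) for y in(-.1,.1)]
M=[]
for n in("top","side"):
    for k in range(4):
        eyes.camera(n); rs=eyes.outline_of(n,"photometer")
        if rs and rs[0]["mask"].sum()>4500: M.append((cal(n),rs[0]["mask"])); print(n,rs[0]["mask"].sum()); break
def cost(p,full=False):
    o=[]
    for c,m in M:
        h=cv2.convexHull(proj(c,loc2w(p,box)).astype(np.float32))
        big=np.zeros((1536,2048),np.uint8); cv2.fillConvexPoly(big,np.round((h*4+1.5)*16).astype(int),255,shift=4)
        o.append(np.abs(cv2.resize(big,(512,384),interpolation=cv2.INTER_AREA)/255-m).sum()/m.sum())
    return o if full else sum(o)
S=lambda y0:[[.53,.065,y0],[.545,.065,y0],[.53,.08,y0],[.53,.065,y0+.1]]
p=min((minimize(cost,S(y0)[0],method='Nelder-Mead',options=dict(initial_simplex=S(y0),xatol=1e-4,fatol=1e-5)) for y0 in(.24,-.24)),key=lambda r:r.fun).x
print(p,np.degrees(p[2]),cost(p,True)); np.save('p.npy',p)
for n,(c,m) in zip(("top","side"),M): print(proj(c,loc2w(p,[[-.045,-.085,.1515],[.045,-.085,.1515]])))
b=loc2w(p,[0,-.085,.1515])[0]; print(b)
for yw in (0,90,180,-90): print(yw,inverse_kinematics(b+[0,0,.12],[180,0,np.degrees(p[2])+yw]))
E
python3 fit.py
```

```text
top 6707
side 5413
[0.53033179 0.06182501 0.25715775] 14.734053958244717 [np.float64(0.039185281985166215), np.float64(0.02951789989966058)]
[[279.48110503 205.11602394]
 [271.24791877 173.73523827]]
[[254.03145091 188.31621645]
 [281.79873366 183.13036124]]
[ 0.55195008 -0.02037992  0.1515    ]
0 [-1.10932939e+01  8.41025386e+00  9.04953292e+01 -2.54444375e-14
  8.10944170e+01  6.41726521e+01]
90 [-11.09329394   8.41025386  90.49532916   0.          81.09441697
 -25.8273479 ]
180 [ -11.09329394    8.41025386   90.49532916    0.           81.09441697
 -115.8273479 ]
-90 [-1.10932939e+01  8.41025386e+00  9.04953292e+01 -2.54444375e-14
  8.10944170e+01  1.54172652e+02]
```

```bash
cat >> h.py <<'E'
from scipy.spatial.transform import Rotation as Ro
p=np.load('p.npy') if __import__('os').path.exists('p.npy') else None
H=np.array([0,.1,.1055])
def bar(th):
    y,z=-.185,.046; c,s=np.cos(th),np.sin(th)
    return loc2w(p,H+[0,y*c+z*s,-y*s+z*c])[0]
def pose(th,tilt,flip=0,back=0):
    R=Ro.from_euler('z',p[2])*Ro.from_euler('x',np.pi-tilt)*Ro.from_euler('z',180*flip,degrees=True)
    return bar(th)-(0.006+back)*R.as_matrix()[:,2], R.as_euler('xyz',degrees=True)
E
python3 - <<'E'
from h import *
print(telemetry.read_time())
for flip in(0,1):
  for th,t in((0,0),(.3,.25),(.6,.5),(.9,.75),(1.2,1),(1.5,1.2),(1.82,1.3),(1.82,1.5),(1.82,1.82)):
    a=[inverse_kinematics(*pose(th,t,flip,b)) for b in(0,.08)]
    print(flip,th,t,*[None if x is None else x.round(0) for x in a])
P,o=pose(0,0,1,.09); 
q0=inverse_kinematics(*pose(0,0,0,.09)); q1=inverse_kinematics(P,o); print(q0,q1)
ctrl.move_to(*pose(0,0,0,.09)); print(telemetry.read_time(), telemetry.read_tcp_pos())
c=cal("wrist"); im=eyes.camera("wrist"); save(im,'w1.png')
print(proj(c,[bar(0)]),proj(c,loc2w(p,[[-.045,-.085,.1515],[.045,-.085,.1515]])))
for r in eyes.outline_of("wrist","cover_bar")[:2]: print(r["conf"],r["location"],r["mask"].sum())
E
```

```text
1.2
0 0 0 [-11.  15.  97.  -0.  68.  64.] [-11.  10.  93.  -0.  77.  64.]
0 0.3 0.25 [ -2.  10.  98. -15.  69.  79.] [  1.   5.  93. -14.  78.  78.]
0 0.6 0.5 [ 10.   8.  97. -30.  74.  93.] [ 14.   6.  92. -29.  83.  93.]
0 0.9 0.75 [ 21.  11.  95. -43.  82. 106.] [ 27.  10.  89. -42.  91. 105.]
0 1.2 1 [ 32.  18.  92. -54.  93. 116.] [ 38.  19.  85. -52. 101. 115.]
0 1.5 1.2 [ 39.  26.  88. -60. 102. 122.] [ 45.  29.  80. -58. 109. 120.]
0 1.82 1.3 [ 44.  34.  83. -62. 108. 125.] [ 50.  37.  74. -60. 115. 123.]
0 1.82 1.5 None None
0 1.82 1.82 None None
1 0 0 [ -11.   15.   97.    0.   68. -116.] [ -11.   10.   93.    0.   77. -116.]
1 0.3 0.25 [  -2.   10.   98.  -15.   69. -101.] [   1.    5.   93.  -14.   78. -102.]
1 0.6 0.5 [ 10.   8.  97. -30.  74. -87.] [ 14.   6.  92. -29.  83. -87.]
1 0.9 0.75 [ 21.  11.  95. -43.  82. -74.] [ 27.  10.  89. -42.  91. -75.]
1 1.2 1 [ 32.  18.  92. -54.  93. -64.] [ 38.  19.  85. -52. 101. -65.]
1 1.5 1.2 [ 39.  26.  88. -60. 102. -58.] [ 45.  29.  80. -58. 109. -60.]
1 1.82 1.3 [ 44.  34.  83. -62. 108. -55.] [ 50.  37.  74. -60. 115. -57.]
1 1.82 1.5 None None
1 1.82 1.82 None None
[-1.10932939e+01  9.51430773e+00  9.21227949e+01 -2.54444375e-14
  7.83628974e+01  6.41726521e+01] [ -11.09329394    9.51430773   92.1227949     0.           78.36289737
 -115.8273479 ]
3.6083 [ 0.55196591 -0.01951411  0.2475255 ]
[[259.03227446 212.4871612 ]] [[259.08152777 269.2186565 ]
 [258.97864415 148.08665565]]
0.66 [155.7, 166.8] 56889
```

View pics/w1.png

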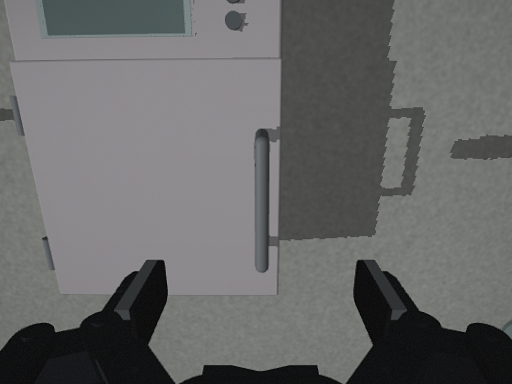

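```bash
python3 - <<'E'
from h import *
p[:2]=loc2w(p,[.003,-.002,0])[0][:2]; np.save('p.npy',p)
ctrl.line_to(*pose(0,0,0,0)); jaws.set_gripper(0.0)
print(telemetry.read_gripper_width(),telemetry.read_wrist_force())
for th in np.arange(.2,1.83,.18):
    ctrl.line_to(*pose(th,th*1.3/1.82,0,0),feed=.12)
    print(round(th,2),telemetry.read_wrist_force().round(1),round(telemetry.read_gripper_width(),4),round(telemetry.read_time(),1))
save(eyes.camera("side"),'s2.png'); save(eyes.camera("wrist"),'w2.png')
a=np.hstack([cv2.imread('pics/s2.png')[90:290,150:400],cv2.imread('pics/w2.png')[92:292,100:400]]); cv2.imwrite('pics/v2.png',cv2.resize(a,None,fx=1.45,fy=1.45))
E
```

```text
0.007799691837110293 [-2.65000678  5.01055945  3.42307438]
0.2 [ 1.7  4.1 -3.6] 0.0076 5.6
0.38 [ 2.4  4.6 -5.2] 0.0081 6.1
0.56 [ 0.5  3.2 -5.1] 0.0077 6.5
0.74 [ 0.3  2.3 -6.1] 0.0078 7.0
0.92 [-0.1  0.6 -5.4] 0.0078 7.4
1.1 [-3.4 -1.9 -1.5] 0.0075 7.8
1.28 [-3.5 -2.1  0.5] 0.0076 8.3
1.46 [-6.5 -2.2  3.8] 0.0073 8.7
1.64 [-7.6 -0.5  5.8] 0.0081 9.2
1.82 [-9.3  2.3  9.3] 0.0079 9.6
```

View pics/v2.png

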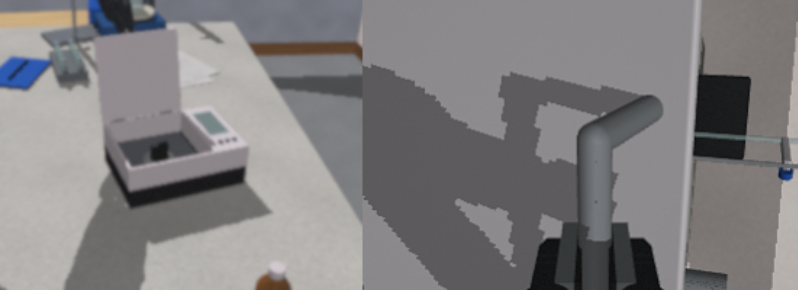

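```bash
python3 - <<'E'
from h import *
jaws.set_gripper(0.03); 
P,o=pose(1.82,1.3,0,.1); ctrl.line_to(P,o); print(telemetry.read_wrist_force().round(1))
jaws.set_gripper(0.05)
T=loc2w(p,[0,0,.42])[0]
P2=P+[0,0,.12]
try: ctrl.line_to(P2)
except ctrl.MotionError as e: print(e, telemetry.read_tcp_pos())
ctrl.hold(.2)
q=inverse_kinematics(T,[180,0,np.degrees(p[2])]); print(P,telemetry.read_joints(),q)
ctrl.move_to(T,[180,0,np.degrees(p[2])])
print(telemetry.read_wrist_force().round(1),telemetry.read_time())
for n in("top","side","wrist"):
    c=cal(n); im=eyes.camera(n); save(im,n+'3.png')
    for t in("selector_grip","selector","cover"):
        for r in eyes.outline_of(n,t)[:2]:
            m=r["mask"]; ys,xs=np.nonzero(m)
            print(n,t,round(r["conf"],2),r["location"],m.sum(),onz(c,r["location"],.084).round(3), cv2.minAreaRect(np.c_[xs,ys].astype(np.float32)))
    print(proj(c,loc2w(p,[[0,0,.084],[0,.04,.084]])))
E
```

```text
[-0.8 -0.2  0.1]
the arm cannot follow that straight line within its joint ranges [0.4595342  0.34278801 0.30171845]
[0.45938935 0.34338375 0.30179498] [ 50.90252316  38.61126101  71.29298941 -60.21185972 116.34710143
 122.12726274] [-2.75087996e+00  2.83493499e+00  7.94460083e+01 -2.54444375e-14
  9.77190567e+01  7.25150661e+01]
[ 0.6 -0.5 -0.3] 12.5667
[[246.86633457 197.84683473]
 [233.52952586 201.27892422]]
side selector_grip 0.17 [337.1, 295.2] 936 [ 0.668 -0.399  0.084] ((337.3653869628906, 293.6730651855469), (26.083446502685547, 44.32224655151367), 11.309932708740234)
side cover 0.75 [260.1, 186.4] 2105 [0.54  0.085 0.084] ((260.3549499511719, 184.318115234375), (36.855865478515625, 71.98443603515625), 77.98851776123047)
[[258.96874556 190.32365754]
 [254.79728949 184.27004183]]
wrist selector 0.5 [499.5, 278.7] 1075 [ 0.429 -0.368  0.084] ((495.5, 283.0), (52.0, 31.0), 90.0)
wrist cover 0.73 [261.8, 144.0] 23131 [0.541 0.059 0.084] ((259.5, 147.0), (163.0, 152.0), 0.0)
[[259.27369227 148.66766927]
 [230.32794806 148.67889992]]
```

View pics/wrist3.png

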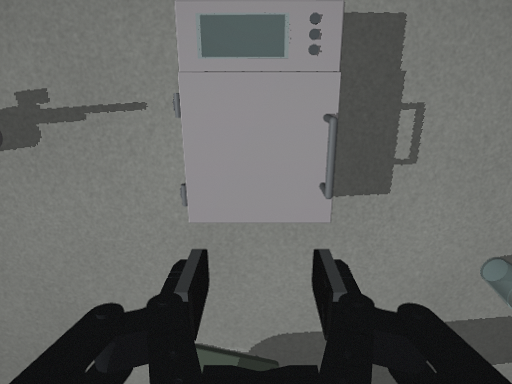

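The cover was knocked shut: the upward line failed and the joint move swept through the lid. I'll repeat the opening and retreat by a checked route.

```bash
cat >> h.py <<'E'
def ori(tilt,yaw=None): return (Ro.from_euler('z',p[2])*Ro.from_euler('x',np.pi-tilt)).as_euler('xyz',degrees=True)
E
python3 - <<'E'
from h import *
P,o=pose(1.82,1.3,0,.1); T=loc2w(p,[0,0,.46])[0]
W=[(P+[0,.03,.05],ori(.9)),(P+[0,.03,.17],ori(.4)),(T,ori(0))]
J=[inverse_kinematics(*w) for w in W]; print(J)
assert all(j is not None for j in J)
ctrl.move_to(*pose(0,0,0,.09)); ctrl.line_to(*pose(0,0,0,0)); jaws.set_gripper(0.0); print(telemetry.read_gripper_width())
for th in np.arange(.2,1.83,.18): ctrl.line_to(*pose(th,th*1.3/1.82,0,0),feed=.12)
print(telemetry.read_wrist_force().round(1),telemetry.read_gripper_width())
jaws.set_gripper(0.03); ctrl.line_to(P,o); ctrl.hold(.3); print(telemetry.read_wrist_force().round(1))
for w in W:
    ctrl.move_to(*w); print(telemetry.read_tcp_pos().round(3),telemetry.read_wrist_force().round(1),telemetry.read_time())
for n in("top","side","wrist"):
    c=cal(n); im=eyes.camera(n); save(im,n+'4.png')
    for t in("selector_grip","selector","cover"):
        for r in eyes.outline_of(n,t)[:2]:
            m=r["mask"]; ys,xs=np.nonzero(m)
            print(n,t,round(r["conf"],2),r["location"],m.sum(),onz(c,r["location"],.084).round(3), cv2.minAreaRect(np.c_[xs,ys].astype(np.float32)))
    print(proj(c,loc2w(p,[[0,0,.084],[0,.04,.084]])))
E
```

```text
[array([ 49.03543851,  29.56998979,  66.42382745, -44.2479935 ,
       111.96982575, 117.63728361]), array([ 40.62758884,  17.04431485,  59.79654904, -22.2065683 ,
       112.04156265, 109.08102811]), array([-2.75087996e+00,  2.77386345e+00,  7.50001964e+01, -2.54444375e-14,
        1.02225940e+02,  7.25150661e+01])]
0.007856440161229715
[-1.3  5.8 11.3] 0.007331597599098386
[-0.7  0.5  0.1]
[0.461 0.374 0.357] [-0.2  0.3 -0.1] 21.4417
[0.46  0.373 0.472] [-0.2 -0.2  0.2] 21.9833
[0.534 0.062 0.459] [ 0.5 -0.1 -0.2] 23.2
top selector_grip 0.67 [251.7, 201.1] 157 [0.524 0.047 0.084] ((250.5, 199.0), (13.0, 14.0), 0.0)
top cover 0.7 [183.9, 209.9] 1258 [0.498 0.244 0.084] ((189.54290771484375, 207.6802520751953), (80.51129150390625, 45.21232604980469), 76.60750579833984)
[[246.86633457 197.84683473]
 [233.52952586 201.27892422]]
side selector_grip 0.59 [259.3, 196.6] 159 [0.531 0.024 0.084] ((259.0, 195.0), (14.0, 12.0), 90.0)
side selector 0.65 [257.3, 192.5] 155 [0.527 0.048 0.084] ((259.0, 194.5), (13.0, 12.0), 90.0)
side cover 0.83 [247.3, 141.2] 3304 [0.524 0.44  0.084] ((244.393310546875, 141.52520751953125), (59.77665710449219, 57.79136276245117), 83.04703521728516)
[[258.96874556 190.32365754]
 [254.79728949 184.27004183]]
wrist selector_grip 0.87 [265.5, 142.6] 641 [0.538 0.052 0.084] ((267.2094421386719, 140.50674438476562), (27.434444427490234, 28.24817657470703), 35.53767776489258)
wrist selector 0.93 [267.5, 142.0] 665 [0.54  0.049 0.084] ((268.2500305175781, 141.75001525878906), (29.698484420776367, 27.577163696289062), 45.0)
wrist cover 0.83 [122.2, 154.1] 22041 [0.466 0.258 0.084] ((118.90300750732422, 170.6457061767578), (218.0235595703125, 144.55838012695312), 86.24827575683594)
[[259.09162396 143.98819972]
 [232.4186379  144.00955699]]
```

View pics/wrist4.png

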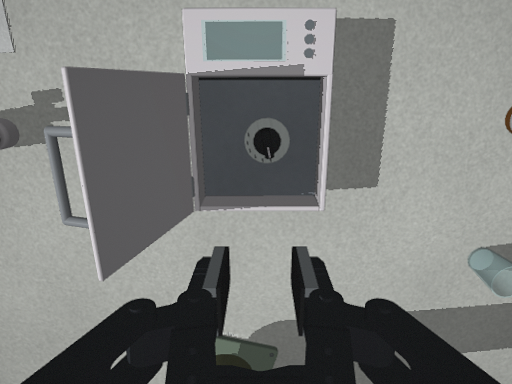

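```bash
python3 - <<'E'
from h import *
c0=onz(cal("wrist"),(267.5,141.5),.07); print(c0)
ctrl.line_to([c0[0],c0[1],.25],ori(0),feed=.25); print(telemetry.read_wrist_force().round(1))
c=cal("wrist"); im=eyes.camera("wrist"); save(im,'w5.png')
for t in("selector_grip",):
    for r in eyes.outline_of("wrist",t)[:2]:
        m=r["mask"]; ys,xs=np.nonzero(m); print(r["conf"],r["location"],m.sum(),xs.min(),xs.max(),ys.min(),ys.max(),onz(c,r["location"],.084)); save(np.dstack([m*255]*3).astype(np.uint8),'m5.png')
u=proj(c,[[c0[0],c0[1],.084]])[0]; print(u); x,y=max(0,int(u[0])-80),max(0,int(u[1])-60); print('crop',x,y)
cv2.imwrite('pics/v5.png',cv2.resize(cv2.imread('pics/w5.png')[y:y+120,x:x+160],None,fx=5,fy=5,interpolation=2))
E
```

```text
[0.53841909 0.04797297 0.07      ]
[ 0.4  0.5 -0.2]
0.59 [255.1, 183.0] 1688 234 278 157 210 [0.53931169 0.05054418 0.084     ]
[257.6183746 184.6132183]
crop 177 124
```

View pics/v5.png

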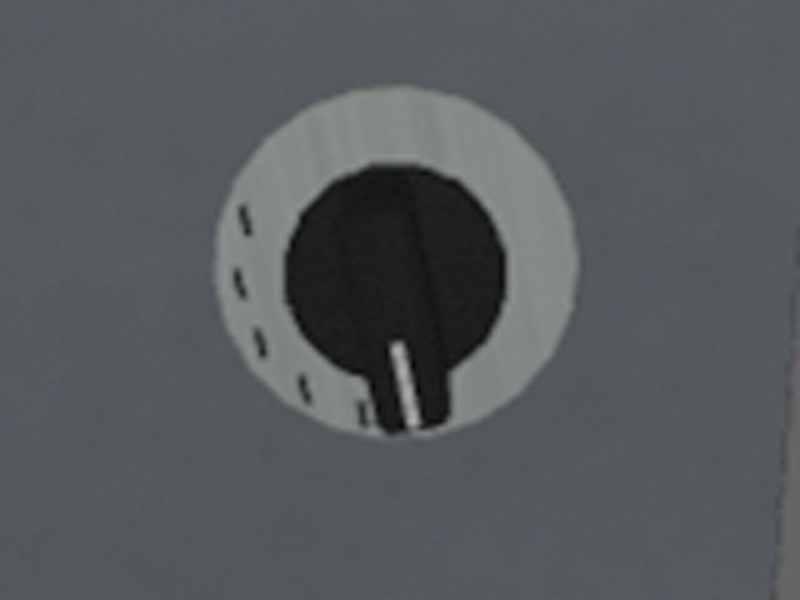

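```bash
python3 - <<'E'
from h import *
c=cal("wrist"); f=lambda x,y:(177+x/5-.4,124+y/5-.4)
d=onz(c,f(396,262),.051); s=onz(c,f(396,270),.064); a=onz(c,f(397,345),.094); b=onz(c,f(413,425),.094)
print(d,s,a,b)
C=(d+s)[:2]/2
y1=np.degrees(np.arctan2(*(a-b)[1::-1])); y2=np.degrees(np.arctan2(*(C-b[:2])[::-1])); print(y1,y2,np.degrees(p[2]))
yaw=.5*(y1+y2); np.save('k.npy',[*C,yaw])
q=inverse_kinematics([*C,.094],[180,0,yaw]); print(q)
jaws.set_gripper(.045)
ctrl.move_to([*C,.2],[180,0,yaw]); 
print(ctrl.line_to([*C,.094],[180,0,yaw],feed=.1,contact_N=8),telemetry.read_tcp_pos())
jaws.set_gripper(0)
print(telemetry.read_gripper_width(),telemetry.read_finger_force(),telemetry.read_wrist_force().round(1),telemetry.read_torque().round(2),telemetry.read_orientation(),telemetry.read_time())
E
```

```text
[0.53759905 0.04963898 0.051     ] [0.53944568 0.04998969 0.064     ] [0.53424185 0.04818127 0.094     ] [0.52043336 0.04167411 0.094     ]
25.231852932826545 24.22819775048284 14.734053958244717
[-3.88639963e+00  1.87189481e+01  1.00886898e+02 -2.54444375e-14
  6.03941537e+01  6.13835750e+01]
False [0.53927339 0.04979026 0.09482842]
0.012755993803224161 59.87985670566559 [-3.   7.3  5.9] [1.14 0.51 0.1 ] [-1.79764154e+02 -7.94233058e-02  2.47132695e+01] 27.1
```

```bash
python3 - <<'E'
from h import *
q=np.array(telemetry.read_joints()); q0=q.copy()
for k in range(1,10):
    q[5]=q0[5]+8*k; ctrl.move_j(q); ctrl.hold(.1)
    print(8*k,telemetry.read_orientation()[2].round(2),telemetry.read_torque().round(3),telemetry.read_wrist_force().round(1),round(telemetry.read_gripper_width(),4),round(telemetry.read_finger_force(),1),round(telemetry.read_time(),1))
ctrl.hold(.3); c=cal("wrist"); save(eyes.camera("wrist"),'w6.png'); print(proj(c,[[.539,.0498,.094]]))
c=cal("side");save(eyes.camera("side"),'s6.png')
cv2.imwrite('pics/v6.png',np.hstack([cv2.imread('pics/w6.png'),cv2.imread('pics/s6.png')[100:250:,200:300].repeat(2,0).repeat(2,1)[:300].copy() if 0 else cv2.resize(cv2.imread('pics/s6.png')[80:272,200:340],(280,384))]))
E
```

```text
8 16.86 [-0.459 -0.134  0.072] [ 0.4 -1.6 -0.6] 0.0129 60.0 27.5
16 8.89 [-1.066 -0.195  0.071] [ 1.7 -4.9 -1.5] 0.0131 59.9 27.8
24 0.87 [-1.311 -0.254  0.125] [ 0.5 -7.  -2.7] 0.0129 59.9 28.2
32 -7.11 [-1.588 -0.198  0.186] [ 0.5 -7.9 -2.1] 0.0129 59.9 28.5
40 -15.12 [-1.791 -0.13   0.075] [ 0.4 -9.3 -2.9] 0.0127 60.0 28.9
48 -23.1 [-1.984  0.012  0.124] [ -0.5 -10.6  -1.5] 0.0128 60.0 29.2
56 -31.09 [-2.178  0.113  0.175] [ -1.  -12.8  -0.7] 0.0127 60.1 29.6
64 -39.1 [-2.431  0.234  0.085] [ -1.4 -13.   -0.2] 0.013 60.2 30.0
72 -47.08 [-2.596  0.389  0.169] [ -3.9 -15.7   0.3] 0.0132 60.3 30.3
[[256.75761507 295.20809048]]
```

View pics/v6.png

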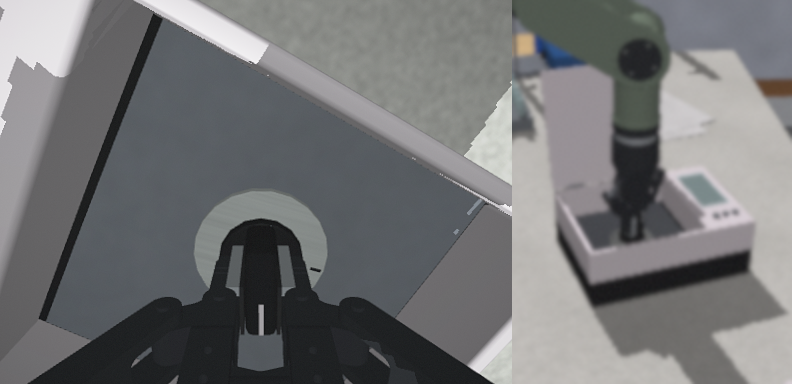

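```bash
python3 - <<'E'
from h import *
save(eyes.camera("top"),'t7.png'); print(telemetry.read_torque().round(3),telemetry.read_wrist_force().round(1),telemetry.read_time())
for r in eyes.outline_of("top","cover")[:2]: print(r["conf"],r["location"],r["mask"].sum())
cv2.imwrite('pics/v7.png',cv2.resize(cv2.imread('pics/t7.png')[110:310,150:350],(600,600),interpolation=2))
E
```

```text
[-2.523  0.376  0.188] [ -2.5 -13.7   0.6] 30.775
0.64 [194.2, 207.5] 2592
```

View pics/v7.png

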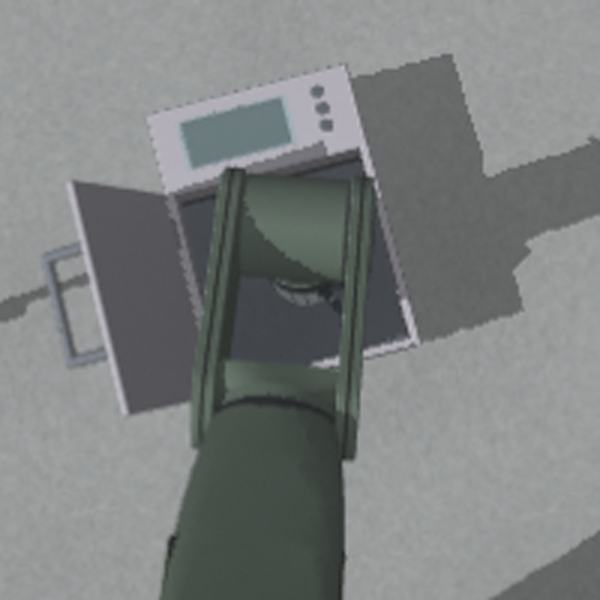

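The cover is leaning open at crop x 70–200, and the forearm is clear to its right. I'm handing in.

```bash
python3 -c "
from h import *
print(order.finish_job())"
```

```text
the job is handed in; nothing more can be done
None
```

I handed the job in at about 31 s with the cover open on its stop and the knob still gripped, turned 72° clockwise to its third stop; I don't have the judge's verdict. My first retreat knocked the cover shut, so I reopened it before touching the knob. The knob angle comes from the wrist rotation and images, and the last torque readings hint it may sit a few degrees past the stop.

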